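Sweep used screw caps off the work board into the discard tub

ROBOT

A 6-joint arm with a two-finger parallel gripper is mounted at the origin on the work surface. World frame = base frame: x ahead of the robot, y to its left, z up, the work surface at z = 0. Lengths are in m, angles in rad, forces in N, time in s.
With the tool pointing down it reaches from about 0.425 to 0.95 m from the base axis. Payload 3.5 kg.
Tool frame: the origin (TCP) lies on the centre line of the jaws, within the pads' length; the fingertips stand 11 mm ahead of it and the grasp point (between the pads) lies 8 mm behind it; y points along the fingers, x is the direction in which the jaws open and shut, and the axes are right-handed (so a half turn about y gives the same grasp; the last joint's range is limited). The gripper opens to 85 mm and grips with 20 to 120 N. Pads are 22 mm wide; open, the fingers measure 114 mm over their backs; the gripper's body (76 mm by 85 mm) begins 54 mm behind the grasp point. The pads swing forward as they close: fully open they stand 13 mm farther back than shut.
Start: joints at [-1.436, 0.286, 1.577, -0, 1.279, -0.15], TCP at [0.19, -0.648, 0.206] pointing down, gripper open.
Joint ranges: [-2.77, 2.77], [-0.9, 2.22], [0.21, 2.48], [-1.53, 4.67], [0.24, 2.81], [-2.84, 2.84]. Speed limits (rad/s): [2.79, 2.79, 3.14, 3.14, 3.14, 3.14].

INTERFACE

Orientations are given as a unit quaternion [x, y, z, w].
In Python, from plant import get_state, read_camera, sign_off gives the robot as it stands.
- The arm moves only by the shell command python3 -m inch 'ROWS' [FORCE]. ROWS is JSON, a list of rows, each an object of numbers: "ax", "ay", "az": the turn, a rotation vector about the tool's x, y, z in rad; "x", "y", "z": the shift along the tool's x, y, z in mm; "hand": the closure, from -1 (fully open) to 1 (shut). In form: [{"ax": .., "ay": .., "az": .., "x": .., "y": .., "z": .., "hand": ..}, ...]. A call has 1 to 5 rows; each row shifts and turns the commanded pose from where the row before left it, along the tool's axes as they then stand; what a row does not reach is not made up. A row lasts 1/12 s, in which the tool goes at most 41.7 mm and 7.16 degrees, less where a joint would pass 70% of its speed; a pose out of reach is approached as far as the arm can. A call with a gripper value outside its range is refused whole. The fingers move at their own pace and stop on an object; FORCE is the grip in N (left out, the last holds). Time passes only in rows, so rows that do not move let the fingers close. It gives the time, the measured TCP pose, the force and the opening at its end, in the units of the state.
- get_state(): the state, without advancing time (a new reading comes with each control period).
- read_camera(name): name is "scene" or "top" or "wrist"; returns a dict with "img" (420x560x3 uint8, red, green, blue), "fov_y" (degrees; the focal length in pixels is half the picture's height over the tangent of half this angle, whatever the lens; pixels are square), "cx", "cy" (the principal point, pixels), "T" (4x4, takes a point from camera to world coordinates); the wrist camera has in their place "T_tool_cam" (4x4, takes a point from camera to tool coordinates, whose origin is the TCP and whose axes are the tool frame's). Camera axes: x right, y down, z forward; pixel columns grow to the right and rows downward; lengths in m; the calibration is good to about 2 mm. A picture is of the moment at which its call begins: read the wrist's pose just before it. There is no depth.
- sign_off(): hands the job in, once; it reports no verdict.
The state is a dict: "time": time; "qpos": joint angles; "dq": joint speeds; "joint_efforts": joint torques, N m; "eef_pos": TCP position; "tcp_rot": TCP orientation; "contact_force": force on the tool from outside, world axes, zero at the start; "wrist_torque": the same for the moment, N m; "opening": opening from 0.0 (shut) to 1.0 (fully open).
Only numpy, scipy, OpenCV 4.12 (cv2) and the standard library are available. Lean on these libraries where they do the work, as an engineer would, in place of code of your own. Each camera call takes 0.05 s, during which the arm holds its last target. There are 200 camera calls.

TASK

Sweep the three loose white screw caps off the open end of the grey work board, so that they all drop into the steel discard tub that stands against it. Slide the caps with the closed fingertips: never pick them up. Leave the two sample vials standing where they are on the board, and finish with the hand clear.

Things in the scene. Friction and masses are not known exactly. Their poses are not given: they have to be found in the camera images.
- board: Fixed grey plastic work board, 260 mm along its x, 300 mm along its y, top 58 mm above the bench. Origin: centre of its underside. Along x = -130 and +130 mm run lips 6 mm wide, 10 mm above the top; the ends (y = -150 and +150 mm) are open, flush. The tub stands against one end, an orange tip box (125 x 85 mm, 67 mm high, fixed) beyond the other; which is which changes.
- tub: Open stainless-steel discard tub, fixed on the bench against one open end of the work board: 240 mm along its x, 110 mm along its y, 54 mm high (rim 4 mm below the board's top), walls and floor 3 mm. Origin: centre of its underside, 207 mm from the board's centre along the board's y (either way), leaving a 2 mm gap to the board. Axes parallel to the board's.
- cap_1: A used screw cap: a plain white disc, 34 mm across and 16 mm high, 10 to 18 g, lying flat and loose on the work board. The origin is its centre (8 mm above the surface it lies on), z along its axis. It lies in the strip on the robot's side of the vials, nearer the board's -y end.
- cap_2: A used screw cap: a plain white disc, 34 mm across and 16 mm high, 10 to 18 g, lying flat and loose on the work board. The origin is its centre (8 mm above the surface it lies on), z along its axis. It lies in the strip on the robot's side of the vials, nearer the board's +y end.
- cap_3: A used screw cap: a plain white disc, 34 mm across and 16 mm high, 10 to 18 g, lying flat and loose on the work board. The origin is its centre (8 mm above the surface it lies on), z along its axis. It lies alone in the strip on the far side of the vials.
- vial_1: A sample vial that must be left alone: upright amber glass cylinder with a black cap, 22 mm across, 50 mm high, loose, about 40 g, standing on the work board about the middle line that runs from one open end to the other. The origin is the centre of its underside, z up.
- vial_2: A sample vial that must be left alone: upright amber glass cylinder with a black cap, 22 mm across, 50 mm high, loose, about 40 g, standing on the work board about the middle line that runs from one open end to the other. The origin is the centre of its underside, z up.
Mind the look-alikes: they are no part of the job. What is shaped like the cap_3 but green or pink is not meant.

How it is judged:
At the end, for the whole second after the job is handed in: All three caps lie at rest inside the tub (each centre within its walls and below its rim, at most 52 mm above the bench, slower than 20 mm/s), and both vials still stand upright (within 0.15 rad) within 12 mm of where they started (x of cap_1 in the frame of tub between -0.117 and 0.117 m and y of cap_1 in the frame of tub between -0.052 and 0.052 m and height (world z) of each of cap_1, cap_2, cap_3 below 0.052 m and linear speed of each of cap_1, cap_2, cap_3 below 0.02 m/s and x of cap_2 in the frame of tub between -0.117 and 0.117 m and y of cap_2 in the frame of tub between -0.052 and 0.052 m and x of cap_3 in the frame of tub between -0.117 and 0.117 m and y of cap_3 in the frame of tub between -0.052 and 0.052 m and distance of each of vial_1, vial_2 from where it was at the start of the episode below 0.012 m and angle between each of vial_1, vial_2's own z axis and vertical below 0.15 rad); the robot touches nothing.
It fails at once if a cap was lifted: its centre rose more than 93 mm above the bench (27 mm higher than it starts) (height (world z) of any of cap_1, cap_2, cap_3 above 0.093 m).
It fails at once if a vial was shifted by more than 12 mm or tipped by more than 0.3 rad (distance of any of vial_1, vial_2 from where it was at the start of the episode above 0.012 m or angle between any of vial_1, vial_2's own z axis and vertical above 0.3 rad).
It also fails if it takes over 53 s, if anything falls off the work surface, if the arm or the gripper's body presses on something with over 40 N, if the wrist force passes 120 N, or if a joint passes its speed limit or range.

## Working session

There is one attempt and no reset: what is moved stays moved. The work goes in short steps, Python scripts to look and compute and a shell command to move; the robot and the scene stay as the last step left them, time stands still between calls to the robot, and variables do not carry over. Pictures are saved under pics/ and viewed, about 8 in all and at most 12, crops included, and the job is handed in when it is done.

```bash
mkdir -p pics; ls
python3 - <<'E'
from plant import *
import cv2,pickle,numpy as np
s=get_state();print(s)
d={}
for n in("top","scene"):
    c=read_camera(n);d[n]=c;cv2.imwrite(f"pics/{n}0.png",c["img"][:,:,::-1]);print(n,c["fov_y"],c["cx"],c["cy"],c["T"])
pickle.dump(d,open("c0.pkl","wb"))
E
```

```text
pics
{'time': 0.0, 'qpos': array([-1.43603396e+00,  2.87183599e-01,  1.57817302e+00,  3.95937034e-06,
        1.27862614e+00, -1.50001275e-01]), 'dq': array([ 0.00015369, -0.00012327,  0.00017885, -0.00030458,  0.00119509,
       -0.00036655]), 'joint_efforts': array([-6.40287799e-04, -4.05986559e+01, -2.92624193e+01, -2.16572307e-04,
        5.87431190e-03, -5.71664060e-06]), 'eef_pos': array([ 0.18955878, -0.64708551,  0.20483746]), 'tcp_rot': array([-0.56528738,  0.42458182, -0.42339782,  0.56649338]), 'contact_force': array([-0.26508688,  0.42437609,  0.25448102]), 'wrist_torque': array([-0.03704519,  0.01502628, -0.00865696]), 'opening': 1.0033600028438565}
top 55.389124918717435 285.2121842456692 204.4646190514843 [[-0.00881314 -0.9881972   0.15293339  0.48672588]
 [-0.99995233  0.00935217  0.00280555  0.02135603]
 [-0.0042027  -0.15290137 -0.98823252  0.70131902]
 [ 0.          0.          0.          1.        ]]
scene 47.77875881999902 276.7911001332651 217.3872455242641 [[ 0.90657941  0.32360938 -0.27090724  0.79232198]
 [ 0.42203092 -0.69805344  0.57845595 -0.42163377]
 [-0.00191396 -0.63874749 -0.76941405  0.65107942]
 [ 0.          0.          0.          1.        ]]
```

View pics/top0.png

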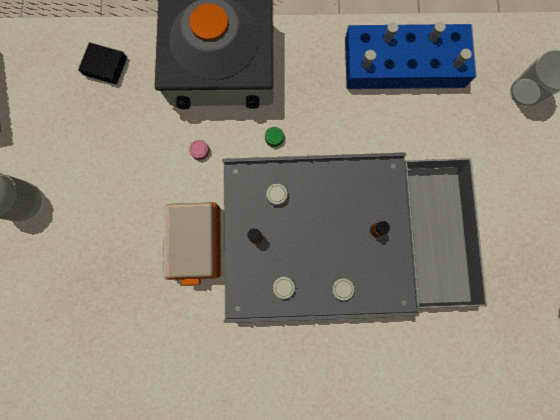

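View pics/scene0.png

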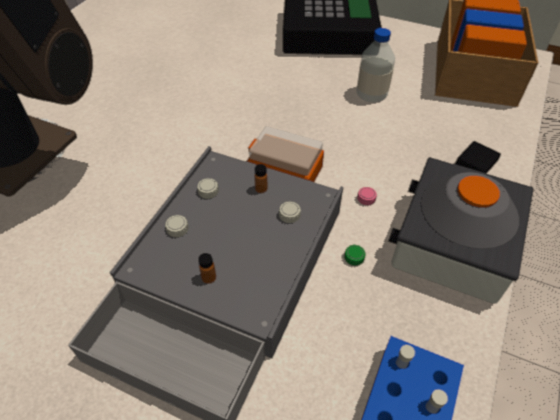

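The top view shows the grey board (225–415, 155–320) with the tub on its right (world -y), at (445, 233). The caps are at (277,194), (284,288) and (343,289), and the vials at (255,237) and (381,229). The green and pink discs lie off the board. The scene view agrees with this.

```bash
cat > h.py <<'E'
import numpy as np,cv2
from scipy.spatial.transform import Rotation as Ro
def cast(c,px,z,T=None):
    T=c["T"] if T is None else T
    f=c["img"].shape[0]/2/np.tan(np.radians(c["fov_y"]/2))
    r=T[:3,:3]@np.array([(px[0]-c["cx"])/f,(px[1]-c["cy"])/f,1]);o=T[:3,3]
    return o+r*(z-o[2])/r[2]
def proj(c,p):
    f=c["img"].shape[0]/2/np.tan(np.radians(c["fov_y"]/2))
    q=c["T"][:3,:3].T@(np.array(p)-c["T"][:3,3]);return np.array([c["cx"]+f*q[0]/q[2],c["cy"]+f*q[1]/q[2]])
def white(c,z=.074):
    """white blobs of cap size, cast on the cap top plane"""
    h=cv2.cvtColor(c["img"],cv2.COLOR_RGB2HSV);m=((h[...,2]>140)&(h[...,1]<80)).astype(np.uint8)
    m=cv2.morphologyEx(m,cv2.MORPH_OPEN,np.ones((3,3),np.uint8))
    n,l,st,ce=cv2.connectedComponentsWithStats(m)
    return [(ce[i].round(1),st[i,4],cast(c,ce[i],z).round(4)) for i in range(1,n) if 60<st[i,4]<700]
E
python3 - <<'E'
from h import *;import pickle
from plant import *
d=pickle.load(open("c0.pkl","rb"));s=get_state()
print(Ro.from_quat(s["tcp_rot"]).as_matrix().round(3))
for n in d:
    print(n)
    for w in white(d[n]):print(*w)
t=d["top"]
for k in[(225,156),(404,154),(416,317),(227,320)]:print("corner",cast(t,k,.068).round(4))
for k in[(235,171),(393,166),(404,302),(238,308)]:print("screw",cast(t,k,.058).round(4))
for k in[(254,235),(382,228)]:print("vial top",cast(t,k,.108).round(4))
for k in[(261,171),(206,260)]:print("vial top scene",cast(d["scene"],k,.108).round(4))
E
```

```text
[[ 0.281 -0.     0.96 ]
 [-0.96   0.002  0.281]
 [-0.002 -1.     0.   ]]
top
[465.9  53.1] 68 [ 0.8384 -0.2829  0.074 ]
[370.1  54.2] 69 [ 0.8383 -0.122   0.074 ]
[276.1 192.7] 273 [0.6029 0.0375 0.074 ]
[282.6 287.5] 252 [0.4547 0.0283 0.074 ]
[343.6 289. ] 223 [ 0.4515 -0.0653  0.074 ]
scene
[207.3 185.1] 203 [0.4537 0.027  0.074 ]
[289.5 209. ] 247 [0.6003 0.0367 0.074 ]
[175.9 222.9] 263 [ 0.4504 -0.0644  0.074 ]
[407.4 351. ] 153 [ 0.8349 -0.1191  0.074 ]
[439.5 396.5] 194 [ 0.885  -0.1594  0.074 ]
corner [0.6658 0.1208 0.068 ]
corner [ 0.6662 -0.1714  0.068 ]
corner [ 0.4083 -0.1758  0.068 ]
corner [0.4062 0.114  0.068 ]
screw [0.6429 0.1055 0.058 ]
screw [ 0.6488 -0.1552  0.058 ]
screw [ 0.43   -0.1615  0.058 ]
screw [0.423  0.0985 0.058 ]
vial top [0.5331 0.0697 0.108 ]
vial top [ 0.5418 -0.1204  0.108 ]
vial top scene [0.5367 0.0645 0.108 ]
vial top scene [ 0.5445 -0.1242  0.108 ]
```

```bash
python3 -m inch '[{"ay":0.095,"hand":1},{"ay":0.095,"hand":1},{"ay":0.095,"hand":1},{"z":35,"hand":1},{"z":35,"hand":1}]'; python3 -m inch '[{"z":35,"x":-30,"hand":1},{"z":35,"x":-35,"hand":1},{"z":35,"x":-35,"hand":1},{"z":35,"x":-35,"hand":1},{"z":35,"x":-35,"hand":1}]'; python3 -c "
from plant import *
from h import *
s=get_state();print(Ro.from_quat(s['tcp_rot']).as_matrix().round(3),s['qpos'].round(2))"
```

```text
[[ 0.281 -0.     0.96 ]
 [-0.96   0.002  0.281]
 [-0.002 -1.     0.   ]] [-1.44  0.29  1.58  0.    1.28 -0.15]validation failed for argument at $[0]...
validation failed for argument at $[0]...
```

```bash
python3 -m inch '[{"ax":0,"ay":0.095,"az":0,"x":0,"y":0,"z":0,"hand":1},{"ax":0,"ay":0.095,"az":0,"x":0,"y":0,"z":0,"hand":1},{"ax":0,"ay":0.095,"az":0,"x":0,"y":0,"z":0,"hand":1},{"ax":0,"ay":0,"az":0,"x":0,"y":0,"z":35,"hand":1},{"ax":0,"ay":0,"az":0,"x":0,"y":0,"z":35,"hand":1}]'; python3 -c "
from plant import *
from h import *
s=get_state();print(Ro.from_quat(s['tcp_rot']).as_matrix().round(3),s['qpos'].round(2))"
```

```text
time: 0.52
eef_pos: [0.2587, -0.6479, 0.2056]
tcp_rot: [-0.499, 0.501, -0.501, 0.499]
contact_force: [-0.0, -0.5, -0.0]
opening: 0.298
[[-0.004 -0.     1.   ]
 [-1.     0.001 -0.004]
 [-0.001 -1.    -0.   ]] [-1.34  0.34  1.52 -0.    1.29  0.24]
```

```bash
python3 -m inch '[{"ax":0,"ay":0,"az":0,"x":-20,"y":0,"z":30,"hand":1},{"ax":0,"ay":0,"az":0,"x":-30,"y":0,"z":30,"hand":1},{"ax":0,"ay":0,"az":0,"x":-30,"y":0,"z":30,"hand":1},{"ax":0,"ay":0,"az":0,"x":-30,"y":0,"z":30,"hand":1},{"ax":0,"ay":0,"az":0,"x":-30,"y":0,"z":30,"hand":1}]'; python3 -m inch '[{"ax":0,"ay":0,"az":0,"x":-30,"y":0,"z":30,"hand":1},{"ax":0,"ay":0,"az":0,"x":-35,"y":0,"z":14,"hand":1},{"ax":0,"ay":0,"az":0,"x":-35,"y":0,"z":0,"hand":1},{"ax":0,"ay":0,"az":0,"x":-35,"y":0,"z":0,"hand":1},{"ax":0,"ay":0,"az":0,"x":-35,"y":0,"z":0,"hand":1}]'; python3 -m inch '[{"ax":0,"ay":0,"az":0,"x":-35,"y":0,"z":0,"hand":1},{"ax":0,"ay":0,"az":0,"x":-35,"y":0,"z":0,"hand":1},{"ax":0,"ay":0,"az":0,"x":-35,"y":0,"z":0,"hand":1},{"ax":0,"ay":0,"az":0,"x":-35,"y":0,"z":0,"hand":1},{"ax":0,"ay":0,"az":0,"x":-35,"y":0,"z":0,"hand":1}]'; python3 -m inch '[{"ax":0,"ay":0,"az":0,"x":-30,"y":0,"z":0,"hand":1},{"ax":0,"ay":0,"az":0,"x":-30,"y":0,"z":0,"hand":1},{"ax":0,"ay":0,"az":0,"x":-25,"y":0,"z":0,"hand":1},{"ax":0,"ay":0,"az":0,"x":0,"y":30,"z":0,"hand":1},{"ax":0,"ay":0,"az":0,"x":0,"y":0,"z":0,"hand":1}]'
python3 - <<'E'
from h import *
from plant import *
s=get_state();print(s["eef_pos"],s["qpos"].round(2));R=Ro.from_quat(s["tcp_rot"]).as_matrix();print(R.round(3))
c=read_camera("wrist");T=np.eye(4);T[:3,:3]=R;T[:3,3]=s["eef_pos"];c["T"]=T@c["T_tool_cam"]
for w in white(c):print(*w)
h=cv2.cvtColor(c["img"],cv2.COLOR_RGB2BGR);cv2.imwrite("pics/w1.png",h)
for k in ([0,11,0],[15,11,-11],[15,11,11],[-15,11,11]):print("tip",proj(c,T[:3,3]+R@np.array(k)/1000))
t=read_camera("top");cv2.imwrite("pics/t1.png",t["img"][:,:,::-1])
E
```

```text
time: 0.93
eef_pos: [0.4085, -0.5081, 0.2054]
tcp_rot: [-0.5, 0.501, -0.5, 0.5]
contact_force: [0.5, 0.3, 0.5]
opening: -0.002
time: 1.35
eef_pos: [0.4509, -0.3384, 0.2054]
tcp_rot: [-0.5, 0.5, -0.499, 0.5]
contact_force: [1.1, -0.1, 0.5]
opening: 0.002
time: 1.77
eef_pos: [0.4505, -0.1637, 0.2057]
tcp_rot: [-0.5, 0.5, -0.5, 0.5]
contact_force: [0.6, 0.5, -0.3]
opening: 0.002
time: 2.18
eef_pos: [0.4481, -0.078, 0.1717]
tcp_rot: [-0.502, 0.502, -0.497, 0.499]
contact_force: [-1.1, 0.5, -1.6]
opening: 0.002
[ 0.4480907  -0.07802115  0.17169549] [-0.4  -0.18  2.13 -0.    1.2   1.17]
[[ 0.003 -0.008  1.   ]
 [-1.     0.003  0.003]
 [-0.003 -1.    -0.008]]
[12.2 14.1] 691 [0.5958 0.1223 0.074 ]
[278.  357.6] 305 [ 0.2713 -0.0767  0.074 ]
[183.  361.6] 114 [0.265  0.0276 0.074 ]
[375.4 362.1] 107 [ 0.2655 -0.1836  0.074 ]
tip [279.46342756 244.86760943]
tip [302.57092362 260.31169638]
tip [303.42482829 228.85233241]
tip [255.51218342 228.85959645]
```

View pics/w1.png

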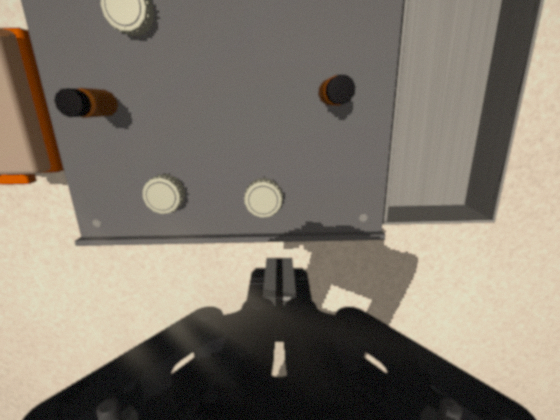

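The wrist view shows caps at (162,195), (263,199) and (125,10), and vials at about (75,102) and (340,90). The tub lies right of column 388. The fingers are shut, and the tips are at about (279,245).

Run:
```python
from h import *
from plant import *
s=get_state();c=read_camera("wrist");R=Ro.from_quat(s["tcp_rot"]).as_matrix();T=np.eye(4);T[:3,:3]=R;T[:3,3]=s["eef_pos"];c["T"]=T@c["T_tool_cam"]
print(s["eef_pos"])
for k in((162,195),(263,199),(125,10)):print("cap",cast(c,k,.074).round(4))
for k in((73,102),(341,89)):print("vial",cast(c,k,.108).round(4))
for k in((386,235),(403,20)):print("edge",cast(c,k,.06).round(4))
```

```text
[ 0.44994883 -0.08005344  0.17500114]
cap [0.4571 0.0265 0.074 ]
cap [ 0.4533 -0.0651  0.074 ]
cap [0.602  0.0365 0.074 ]
vial [0.5363 0.0685 0.108 ]
vial [ 0.545  -0.1236  0.108 ]
edge [ 0.4117 -0.1862  0.06  ]
edge [ 0.5985 -0.1787  0.06  ]
```

```bash
python3 -m inch '[{"ax":0,"ay":0,"az":0,"x":-20,"y":0,"z":3,"hand":1},{"ax":0,"ay":0,"az":0,"x":-20,"y":0,"z":0,"hand":1},{"ax":0,"ay":0,"az":0,"x":-20,"y":0,"z":0,"hand":1},{"ax":0,"ay":0,"az":0,"x":-2,"y":15,"z":0,"hand":1},{"ax":0,"ay":0,"az":0,"x":0,"y":15,"z":0,"hand":1}]'; python3 -m inch '[{"ax":0,"ay":0,"az":0,"x":0,"y":15,"z":0,"hand":1},{"ax":0,"ay":0,"az":0,"x":0,"y":15,"z":0,"hand":1},{"ax":0,"ay":0,"az":0,"x":0,"y":0,"z":0,"hand":1},{"ax":0,"ay":0,"az":0,"x":0,"y":0,"z":0,"hand":1}]'
```

```text
time: 2.75
eef_pos: [0.4561, -0.0188, 0.1485]
tcp_rot: [0.499, -0.498, 0.502, -0.501]
contact_force: [-0.1, -0.2, 0.1]
opening: 0.001
time: 3.08
eef_pos: [0.4543, -0.0193, 0.1167]
tcp_rot: [-0.5, 0.501, -0.5, 0.5]
contact_force: [0.8, 0.1, 0.4]
opening: 0.006
```

```bash
python3 -m inch '[{"ax":0,"ay":0,"az":0,"x":0,"y":15,"z":0,"hand":1},{"ax":0,"ay":0,"az":0,"x":0,"y":15,"z":0,"hand":1},{"ax":0,"ay":0,"az":0,"x":0,"y":11,"z":0,"hand":1},{"ax":0,"ay":0,"az":0,"x":0,"y":0,"z":0,"hand":1},{"ax":0,"ay":0,"az":0,"x":0,"y":0,"z":0,"hand":1}]'
python3 - <<'E'
from plant import *
import cv2,numpy as np
a=read_camera("scene")["img"][130:330,80:330,::-1];b=read_camera("wrist")["img"][:,:,::-1]
cv2.imwrite("pics/s2.png",np.hstack([cv2.resize(a,(400,320)),cv2.resize(b,(400,320))]))
E
```

```text
time: 3.5
eef_pos: [0.4544, -0.0188, 0.0757]
tcp_rot: [-0.5, 0.5, -0.5, 0.5]
contact_force: [0.5, 0.7, 0.4]
opening: -0.001
```

View pics/s2.png

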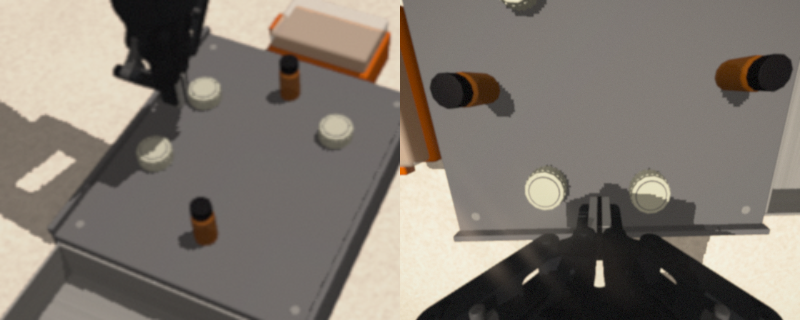

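The caps and vials are still in place and the fingers are down between the two near caps. Pushing the one nearer the tub.

```bash
python3 -m inch '[{"ax":0,"ay":0,"az":0,"x":6,"y":0,"z":0,"hand":1},{"ax":0,"ay":0,"az":0,"x":7,"y":0,"z":0,"hand":1},{"ax":0,"ay":0,"az":0,"x":7,"y":0,"z":0,"hand":1},{"ax":0,"ay":0,"az":0,"x":10,"y":0,"z":0,"hand":1},{"ax":0,"ay":0,"az":0,"x":10,"y":0,"z":0,"hand":1}]'; python3 -m inch '[{"ax":0,"ay":0,"az":0,"x":10,"y":0,"z":0,"hand":1},{"ax":0,"ay":0,"az":0,"x":10,"y":0,"z":0,"hand":1},{"ax":0,"ay":0,"az":0,"x":10,"y":0,"z":0,"hand":1},{"ax":0,"ay":0,"az":0,"x":10,"y":0,"z":0,"hand":1},{"ax":0,"ay":0,"az":0,"x":10,"y":0,"z":0,"hand":1}]'
python3 - <<'E'
from plant import *
from h import *
s=get_state();print(s["eef_pos"],s["contact_force"])
for n in("top","scene"):
    c=read_camera(n)
    for w in white(c):print(n,*w)
E
```

```text
time: 4.02
eef_pos: [0.4542, -0.0597, 0.0755]
tcp_rot: [0.5, -0.5, 0.5, -0.5]
contact_force: [-0.3, -0.0, 0.3]
opening: 0.003
time: 4.43
eef_pos: [0.454, -0.1097, 0.0752]
tcp_rot: [-0.5, 0.5, -0.5, 0.5]
contact_force: [0.4, -0.9, 0.0]
opening: -0.004
[ 0.45403795 -0.10967375  0.07519489] [ 0.40678976 -0.86246901  0.04341594]
top [465.9  53.1] 81 [ 0.8385 -0.283   0.074 ]
top [370.4  54.1] 79 [ 0.8386 -0.1224  0.074 ]
top [276.4 193.1] 310 [0.6023 0.0371 0.074 ]
top [282.9 287. ] 346 [0.4554 0.0279 0.074 ]
top [338.8 289. ] 180 [ 0.4516 -0.058   0.074 ]
top [453.5 367.8] 229 [ 0.3352 -0.2255  0.074 ]
scene [207.3 185. ] 255 [0.4535 0.0272 0.074 ]
scene [289.8 208.7] 280 [0.6004 0.0374 0.074 ]
scene [175.8 222.8] 298 [ 0.4502 -0.0643  0.074 ]
scene [ 77.5 275.2] 481 [ 0.3747 -0.2062  0.074 ]
scene [407.2 351.3] 164 [ 0.8348 -0.1196  0.074 ]
scene [439.3 396.7] 201 [ 0.8849 -0.1597  0.074 ]
```

Run:
```python
from plant import *
import cv2,numpy as np
a=read_camera("scene")["img"][130:330,60:310,::-1];b=read_camera("top")["img"][150:350,200:450,::-1]
cv2.imwrite("pics/s3.png",np.hstack([cv2.resize(a,(400,320)),cv2.resize(b,(400,320))]))
```

```text
(no output)
```

View pics/s3.png

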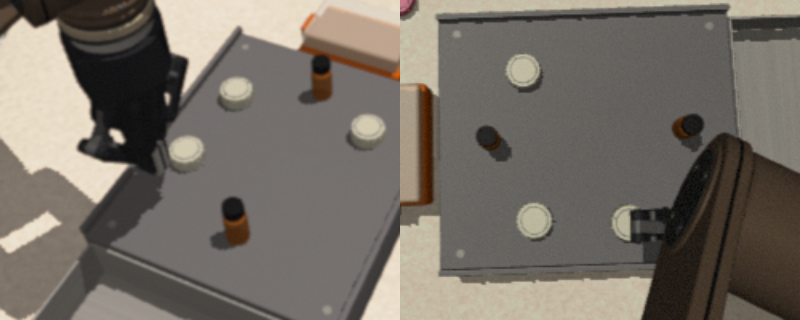

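The cap did not move. The fingertip appears at about scene pixel (157,236), beside the cap rather than behind it, so I'm checking where it really is.

Run:
```python
from plant import *
from h import *
s=get_state();p=s["eef_pos"];print(p,s["tcp_rot"])
R=Ro.from_quat(s["tcp_rot"]).as_matrix();tip=p+R@[0,.011,0];print("tip",tip)
c=read_camera("scene");t=read_camera("top");w=read_camera("wrist")
print("proj tip scene",proj(c,tip),"top",proj(t,tip))
for z in(.06,.08,.1,.12):print(z,cast(c,(157,236),z).round(3),cast(t,(356,290),z).round(3))
T=np.eye(4);T[:3,:3]=R;T[:3,3]=p;w["T"]=T@w["T_tool_cam"]
a=c["img"].copy();
def dot(im,q):cv2.circle(im,tuple(int(v) for v in q),2,(255,0,0),-1)
dot(a,proj(c,tip));b=w["img"].copy();dot(b,proj(w,tip));
cv2.imwrite("pics/s4.png",np.hstack([cv2.resize(a[170:290,90:240],(400,320),interpolation=0),cv2.resize(b[150:350,150:400],(400,320))])[:,:,::-1])
```

```text
[ 0.45400239 -0.10878349  0.07514701] [-0.49967591  0.5004424  -0.50012842  0.49975288]
tip [ 0.45399979 -0.10877918  0.06414701]
proj tip scene [163.16682405 248.17540185] top [370.50586961 286.84372854]
0.06 [ 0.43  -0.091  0.06 ] [ 0.449 -0.087  0.06 ]
0.08 [ 0.442 -0.102  0.08 ] [ 0.45  -0.083  0.08 ]
0.1 [ 0.454 -0.113  0.1  ] [ 0.451 -0.08   0.1  ]
0.12 [ 0.466 -0.124  0.12 ] [ 0.453 -0.077  0.12 ]
```

View pics/s4.png

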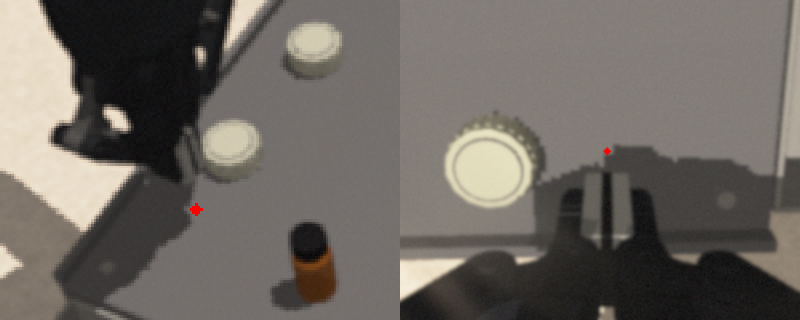

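Run:
```python
from plant import *
from h import *
s=get_state();p=s["eef_pos"];R=Ro.from_quat(s["tcp_rot"]).as_matrix()
w=read_camera("wrist");w["T"]=w["T_tool_cam"];print(w["T"].round(3))
for y in(-.03,-.02,-.01,0,.011):print(y,[proj(w,[0,y,z]).round(0) for z in(-.011,0,.011)])
print("actual far edge row",150+172*200/320)
c=read_camera("scene")
for y in(-.03,-.02,-.01,0,.011):print(y,proj(c,p+R@[0,y,0]).round(1),proj(c,p+R@[.01,y,.011]).round(1))
```

```text
[[ 1.    -0.    -0.001 -0.   ]
 [ 0.001 -0.321  0.947 -0.168]
 [-0.    -0.947 -0.321  0.084]
 [ 0.     0.     0.     1.   ]]
-0.03 [array([280., 297.]), array([280., 279.]), array([280., 260.])]
-0.02 [array([280., 287.]), array([280., 269.]), array([280., 251.])]
-0.01 [array([280., 277.]), array([280., 260.]), array([280., 243.])]
0 [array([279., 269.]), array([279., 253.]), array([279., 236.])]
0.011 [array([279., 260.]), array([279., 245.]), array([279., 229.])]
actual far edge row 257.5
-0.03 [158.2 231.3] [160.7 238.8]
-0.02 [159.5 235.5] [162. 243.]
-0.01 [160.8 239.6] [163.2 247. ]
0 [162.1 243.6] [164.5 251. ]
0.011 [163.4 247.9] [165.8 255.2]
```

Both views put the real fingertip about 35 mm higher than the description says: it ends near tool y = -25 mm, not +11 mm. That is why the fingers passed over the cap. I'll go back behind the cap and descend in small steps while watching the force.

```bash
python3 -m inch '[{"ax":0,"ay":0,"az":0,"x":-20,"y":0,"z":0,"hand":1},{"ax":0,"ay":0,"az":0,"x":-20,"y":0,"z":0,"hand":1},{"ax":0,"ay":0,"az":0,"x":-20,"y":0,"z":0,"hand":1},{"ax":0,"ay":0,"az":0,"x":-20,"y":0,"z":0,"hand":1},{"ax":0,"ay":0,"az":0,"x":-10,"y":0,"z":0,"hand":1}]'; python3 -m inch '[{"ax":0,"ay":0,"az":0,"x":0,"y":3,"z":0,"hand":1},{"ax":0,"ay":0,"az":0,"x":0,"y":0,"z":0,"hand":1}]'; python3 -m inch '[{"ax":0,"ay":0,"az":0,"x":0,"y":3,"z":0,"hand":1},{"ax":0,"ay":0,"az":0,"x":0,"y":0,"z":0,"hand":1}]'; python3 -m inch '[{"ax":0,"ay":0,"az":0,"x":0,"y":3,"z":0,"hand":1},{"ax":0,"ay":0,"az":0,"x":0,"y":0,"z":0,"hand":1}]'
```

```text
time: 5.3
eef_pos: [0.4537, -0.0166, 0.0751]
tcp_rot: [-0.5, 0.5, -0.499, 0.5]
contact_force: [0.5, -0.6, 1.2]
opening: -0.003
time: 5.47
eef_pos: [0.4538, -0.0182, 0.0717]
tcp_rot: [0.501, -0.5, 0.5, -0.5]
contact_force: [-0.2, 0.0, 0.9]
opening: -0.001
time: 5.63
eef_pos: [0.4539, -0.0192, 0.0687]
tcp_rot: [-0.5, 0.5, -0.5, 0.5]
contact_force: [-0.1, 0.3, -0.2]
opening: 0.002
time: 5.8
eef_pos: [0.4538, -0.0191, 0.0656]
tcp_rot: [-0.5, 0.501, -0.5, 0.499]
contact_force: [0.4, -0.0, -1.3]
opening: 0.001
```

No contact, though the described tip would now be below the board top, so the offset is real. Continuing down.

```bash
for i in 1; do python3 -m inch '[{"ax":0,"ay":0,"az":0,"x":0,"y":4,"z":0,"hand":1},{"ax":0,"ay":0,"az":0,"x":0,"y":0,"z":0,"hand":1}]' | grep -E "eef|force"; python3 -m inch '[{"ax":0,"ay":0,"az":0,"x":0,"y":4,"z":0,"hand":1},{"ax":0,"ay":0,"az":0,"x":0,"y":0,"z":0,"hand":1}]'| grep -E "eef|force"; python3 -m inch '[{"ax":0,"ay":0,"az":0,"x":0,"y":4,"z":0,"hand":1},{"ax":0,"ay":0,"az":0,"x":0,"y":0,"z":0,"hand":1}]'| grep -E "eef|force"; python3 -m inch '[{"ax":0,"ay":0,"az":0,"x":0,"y":4,"z":0,"hand":1},{"ax":0,"ay":0,"az":0,"x":0,"y":0,"z":0,"hand":1}]'| grep -E "eef|force";done
python3 - <<'E'
from plant import *
from h import *
s=get_state();p=s["eef_pos"];R=Ro.from_quat(s["tcp_rot"]).as_matrix();c=read_camera("scene");w=read_camera("wrist")
a=c["img"].copy();tip=p+R@[0,-.025,0];q=proj(c,tip);print(tip,q);cv2.circle(a,(int(q[0]),int(q[1])),1,(255,0,0),-1)
cv2.imwrite("pics/s5.png",np.hstack([cv2.resize(a[140:260,130:280],(400,320),interpolation=0),cv2.resize(w["img"],(400,320))])[:,:,::-1])
E
```

```text
eef_pos: [0.4537, -0.0187, 0.0615]
contact_force: [-1.0, 0.5, -0.6]
eef_pos: [0.4536, -0.0185, 0.0575]
contact_force: [0.3, -0.6, 0.9]
eef_pos: [0.4536, -0.0184, 0.0535]
contact_force: [0.6, 0.0, -0.3]
eef_pos: [0.4536, -0.0184, 0.0495]
contact_force: [0.4, 1.1, 0.2]
[ 0.4536683  -0.01837227  0.07451807] [193.06940323 203.31532338]
```

View pics/s5.png

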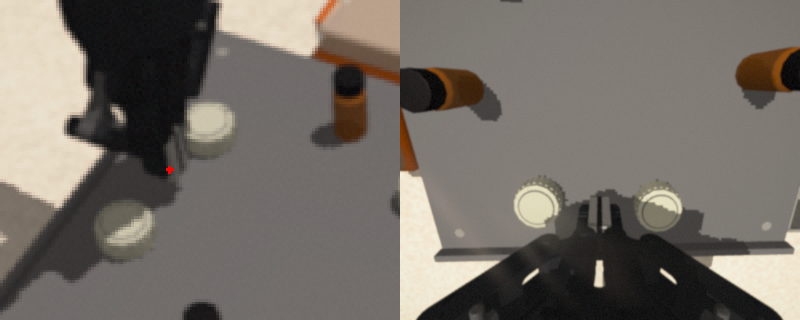

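```bash
python3 -m inch '[{"ax":0,"ay":0,"az":0,"x":0,"y":4,"z":0,"hand":1},{"ax":0,"ay":0,"az":0,"x":0,"y":0,"z":0,"hand":1}]' | grep -E "eef|force"; python3 -m inch '[{"ax":0,"ay":0,"az":0,"x":0,"y":3,"z":0,"hand":1},{"ax":0,"ay":0,"az":0,"x":0,"y":0,"z":0,"hand":1}]'| grep -E "eef|force"; python3 -m inch '[{"ax":0,"ay":0,"az":0,"x":0,"y":2,"z":0,"hand":1},{"ax":0,"ay":0,"az":0,"x":0,"y":0,"z":0,"hand":1}]'| grep -E "eef|force"; python3 -m inch '[{"ax":0,"ay":0,"az":0,"x":6,"y":0,"z":0,"hand":1},{"ax":0,"ay":0,"az":0,"x":7,"y":0,"z":0,"hand":1},{"ax":0,"ay":0,"az":0,"x":7,"y":0,"z":0,"hand":1},{"ax":0,"ay":0,"az":0,"x":8,"y":0,"z":0,"hand":1},{"ax":0,"ay":0,"az":0,"x":8,"y":0,"z":0,"hand":1}]'
python3 - <<'E'
from plant import *
from h import *
for n in("top","scene"):
    c=read_camera(n)
    for w in white(c):print(n,*w)
E
```

```text
eef_pos: [0.4538, -0.0184, 0.0457]
contact_force: [-0.2, -0.5, -0.3]
eef_pos: [0.4537, -0.0184, 0.0427]
contact_force: [0.3, -0.1, -0.1]
eef_pos: [0.4539, -0.0185, 0.0409]
contact_force: [-0.4, 0.1, 0.8]
time: 7.48
eef_pos: [0.4542, -0.0556, 0.0414]
tcp_rot: [0.5, -0.5, 0.5, -0.5]
contact_force: [0.5, 0.7, -0.7]
opening: 0.005
top [465.9  53.1] 81 [ 0.8385 -0.283   0.074 ]
top [370.3  54.1] 80 [ 0.8385 -0.1223  0.074 ]
top [276.1 193.3] 319 [0.602  0.0375 0.074 ]
top [283.  286.9] 348 [0.4556 0.0277 0.074 ]
top [330.  339.3] 244 [ 0.3776 -0.0425  0.074 ]
top [373.4 358.7] 334 [ 0.3491 -0.1068  0.074 ]
scene [207.3 185. ] 255 [0.4535 0.0272 0.074 ]
scene [289.8 208.7] 279 [0.6004 0.0374 0.074 ]
scene [103.4 251.4] 381 [ 0.3819 -0.1567  0.074 ]
scene [407.2 351.3] 164 [ 0.8348 -0.1196  0.074 ]
scene [439.3 396.7] 201 [ 0.8849 -0.1597  0.074 ]
```

```bash
cat >> h.py <<'E'
def yel(c,z=.074):
    """cream blobs incl. shaded ones, by R-B, on/near board and tub"""
    im=cv2.GaussianBlur(c["img"],(3,3),0).astype(int);m=((im[...,0]-im[...,2]>14)&(im[...,1]-im[...,2]>10)&(im[...,0]-im[...,1]<14)&(im[...,1]>50)).astype(np.uint8)
    n,l,st,ce=cv2.connectedComponentsWithStats(m);o=[]
    for i in range(1,n):
        p=cast(c,ce[i],z)
        if 40<st[i,4]<1500 and .40<p[0]<.68 and -.33<p[1]<.12:o.append((ce[i].round(1),st[i,4],p.round(3),im[int(ce[i][1]),int(ce[i][0])]))
    return o
E
python3 - <<'E'
from plant import *
from h import *
for n in("top","scene"):
    c=read_camera(n)
    for w in yel(c):print(n,*w)
    for q in((.454,-.065,.074),(.454,-.09,.074),(.454,-.1,.074)):
        k=proj(c,q).astype(int);print(k,c["img"][k[1],k[0]])
E
```

```text
top [276.3 193.5] 374 [0.602 0.037 0.074] [192 188 161]
top [328.9 260.1] 65 [ 0.496 -0.044  0.074] [68 55 43]
top [386.7 281. ] 776 [ 0.463 -0.132  0.074] [67 54 43]
top [283.3 287.1] 406 [0.455 0.027 0.074] [190 186 160]
top [376.6 320.2] 893 [ 0.405 -0.114  0.074] [67 55 42]
[343 287] [83 69 54]
[359 287] [76 62 48]
[366 287] [75 60 48]
scene [207.6 187. ] 324 [0.456 0.023 0.074] [210 202 178]
scene [289.6 210.9] 367 [0.602 0.033 0.074] [211 202 177]
scene [169.2 236.4] 330 [ 0.456 -0.091  0.074] [107 103  91]
[177 223] [19 18 19]
[168 235] [108 104  91]
[165 240] [96 92 81]
```

cap_2 is now being pushed; the scene camera puts it at y ≈ -0.091. Finishing this stroke.

```bash
python3 -m inch '[{"ax":0,"ay":0,"az":0,"x":10,"y":0,"z":0,"hand":1},{"ax":0,"ay":0,"az":0,"x":10,"y":0,"z":0,"hand":1},{"ax":0,"ay":0,"az":0,"x":10,"y":0,"z":0,"hand":1},{"ax":0,"ay":0,"az":0,"x":10,"y":0,"z":0,"hand":1},{"ax":0,"ay":0,"az":0,"x":10,"y":0,"z":0,"hand":1}]'; python3 -c "
from plant import *
from h import *
for w in yel(read_camera('scene')):print(*w)"; python3 -m inch '[{"ax":0,"ay":0,"az":0,"x":10,"y":0,"z":0,"hand":1},{"ax":0,"ay":0,"az":0,"x":10,"y":0,"z":0,"hand":1},{"ax":0,"ay":0,"az":0,"x":10,"y":0,"z":0,"hand":1},{"ax":0,"ay":0,"az":0,"x":10,"y":0,"z":0,"hand":1},{"ax":0,"ay":0,"az":0,"x":10,"y":0,"z":0,"hand":1}]'; python3 -m inch '[{"ax":0,"ay":0,"az":0,"x":12,"y":0,"z":0,"hand":1},{"ax":0,"ay":0,"az":0,"x":12,"y":0,"z":0,"hand":1},{"ax":0,"ay":0,"az":0,"x":10,"y":0,"z":0,"hand":1},{"ax":0,"ay":0,"az":0,"x":0,"y":0,"z":0,"hand":1},{"ax":0,"ay":0,"az":0,"x":0,"y":0,"z":0,"hand":1}]'
python3 -c "
from plant import *
from h import *
for n in ('scene','top'):
  print(n)
  for w in yel(read_camera(n),.02):print(*w)"
```

```text
time: 8.1
eef_pos: [0.4541, -0.1058, 0.0412]
tcp_rot: [0.5, -0.5, 0.5, -0.5]
contact_force: [0.2, 0.1, 0.3]
opening: -0.002
[207.5 187.1] 328 [0.456 0.023 0.074] [210 202 178]
[289.5 210.9] 363 [0.602 0.033 0.074] [211 202 178]
[151.7 260. ] 360 [ 0.456 -0.139  0.074] [107 103  91]
time: 8.57
eef_pos: [0.4541, -0.1555, 0.0412]
tcp_rot: [-0.5, 0.5, -0.5, 0.5]
contact_force: [-0.3, 1.4, 2.2]
opening: -0.001
time: 8.98
eef_pos: [0.4539, -0.1892, 0.041]
tcp_rot: [-0.5, 0.501, -0.5, 0.5]
contact_force: [-0.6, 1.1, -0.3]
opening: 0.0
scene
[207.6 186.9] 316 [0.425 0.065 0.02 ] [199 192 168]
[289.5 210.8] 352 [0.584 0.076 0.02 ] [200 191 168]
[126.4 322.6] 438 [ 0.455 -0.221  0.02 ] [198 191 167]
[142.9 414.9] 78 [ 0.553 -0.319  0.02 ] [226 213 192]
top
[276.3 193.4] 370 [0.612 0.038 0.02 ] [186 181 156]
[283.4 287.1] 402 [0.452 0.028 0.02 ] [180 176 152]
```

cap_2 is in the tub at (0.455, -0.221). Now cap_1, at about (0.456, 0.027).

```bash
python3 -m inch '[{"ax":0,"ay":0,"az":0,"x":0,"y":-25,"z":0,"hand":1},{"ax":0,"ay":0,"az":0,"x":0,"y":-25,"z":0,"hand":1},{"ax":0,"ay":0,"az":0,"x":-20,"y":0,"z":1,"hand":1},{"ax":0,"ay":0,"az":0,"x":-22,"y":0,"z":0,"hand":1},{"ax":0,"ay":0,"az":0,"x":-22,"y":0,"z":0,"hand":1}]'; python3 -m inch '[{"ax":0,"ay":0,"az":0,"x":-22,"y":0,"z":0,"hand":1},{"ax":0,"ay":0,"az":0,"x":-22,"y":0,"z":0,"hand":1},{"ax":0,"ay":0,"az":0,"x":-22,"y":0,"z":0,"hand":1},{"ax":0,"ay":0,"az":0,"x":-22,"y":0,"z":0,"hand":1},{"ax":0,"ay":0,"az":0,"x":-22,"y":0,"z":0,"hand":1}]';python3 -m inch '[{"ax":0,"ay":0,"az":0,"x":-20,"y":0,"z":0,"hand":1},{"ax":0,"ay":0,"az":0,"x":-20,"y":0,"z":0,"hand":1},{"ax":0,"ay":0,"az":0,"x":-20,"y":0,"z":0,"hand":1},{"ax":0,"ay":0,"az":0,"x":-20,"y":0,"z":0,"hand":1},{"ax":0,"ay":0,"az":0,"x":0,"y":0,"z":0,"hand":1}]'
```

```text
time: 9.5
eef_pos: [0.4553, -0.1236, 0.0918]
tcp_rot: [0.5, -0.5, 0.5, -0.5]
contact_force: [-0.1, 0.4, -1.1]
opening: -0.002
time: 9.92
eef_pos: [0.4546, -0.0128, 0.0911]
tcp_rot: [0.5, -0.5, 0.5, -0.5]
contact_force: [0.6, 0.4, 1.1]
opening: -0.004
time: 10.33
eef_pos: [0.4543, 0.0684, 0.091]
tcp_rot: [-0.501, 0.499, -0.499, 0.501]
contact_force: [0.3, 0.3, -0.7]
opening: -0.003
```

```bash
python3 -m inch '[{"ax":0,"ay":0,"az":0,"x":0,"y":15,"z":1,"hand":1},{"ax":0,"ay":0,"az":0,"x":0,"y":15,"z":1,"hand":1},{"ax":0,"ay":0,"az":0,"x":0,"y":0,"z":0,"hand":1}]';python3 -m inch '[{"ax":0,"ay":0,"az":0,"x":0,"y":10,"z":0,"hand":1},{"ax":0,"ay":0,"az":0,"x":0,"y":10,"z":0,"hand":1},{"ax":0,"ay":0,"az":0,"x":0,"y":0,"z":0,"hand":1},{"ax":0,"ay":0,"az":0,"x":7,"y":0,"z":0,"hand":1},{"ax":0,"ay":0,"az":0,"x":7,"y":0,"z":0,"hand":1}]';python3 -m inch '[{"ax":0,"ay":0,"az":0,"x":7,"y":0,"z":0,"hand":1},{"ax":0,"ay":0,"az":0,"x":10,"y":0,"z":0,"hand":1},{"ax":0,"ay":0,"az":0,"x":10,"y":0,"z":0,"hand":1},{"ax":0,"ay":0,"az":0,"x":10,"y":0,"z":0,"hand":1},{"ax":0,"ay":0,"az":0,"x":10,"y":0,"z":0,"hand":1}]'; python3 -c "
from plant import *
from h import *
for w in yel(read_camera('scene')):print(*w)"
```

```text
time: 10.58
eef_pos: [0.4546, 0.0656, 0.0585]
tcp_rot: [0.502, -0.501, 0.498, -0.499]
contact_force: [-1.4, 0.7, 0.3]
opening: -0.003
time: 11.0
eef_pos: [0.4574, 0.051, 0.0415]
tcp_rot: [-0.5, 0.5, -0.5, 0.5]
contact_force: [0.3, 0.5, -0.2]
opening: -0.002
time: 11.42
eef_pos: [0.4573, 0.0032, 0.0416]
tcp_rot: [0.5, -0.5, 0.5, -0.5]
contact_force: [-0.2, 0.9, 0.8]
opening: 0.001
[192.1 210.2] 280 [ 0.46  -0.031  0.074] [103  99  87]
[289.5 210.8] 356 [0.602 0.033 0.074] [204 196 172]
[125.6 322. ] 503 [ 0.482 -0.238  0.074] [202 194 170]
[139.8 400.9] 1235 [ 0.561 -0.316  0.074] [182 167 151]
[115.2 393.3] 42 [ 0.528 -0.321  0.074] [228 218 196]
```

```bash
python3 -m inch '[{"ax":0,"ay":0,"az":0,"x":10,"y":0,"z":0,"hand":1},{"ax":0,"ay":0,"az":0,"x":10,"y":0,"z":0,"hand":1},{"ax":0,"ay":0,"az":0,"x":10,"y":0,"z":0,"hand":1},{"ax":0,"ay":0,"az":0,"x":10,"y":0,"z":0,"hand":1},{"ax":0,"ay":0,"az":0,"x":10,"y":0,"z":0,"hand":1}]';python3 -m inch '[{"ax":0,"ay":0,"az":0,"x":10,"y":0,"z":0,"hand":1},{"ax":0,"ay":0,"az":0,"x":10,"y":0,"z":0,"hand":1},{"ax":0,"ay":0,"az":0,"x":10,"y":0,"z":0,"hand":1},{"ax":0,"ay":0,"az":0,"x":10,"y":0,"z":0,"hand":1},{"ax":0,"ay":0,"az":0,"x":10,"y":0,"z":0,"hand":1}]'; python3 -c "
from plant import *
from h import *
for w in yel(read_camera('scene')):print(*w)"; python3 -m inch '[{"ax":0,"ay":0,"az":0,"x":10,"y":0,"z":0,"hand":1},{"ax":0,"ay":0,"az":0,"x":10,"y":0,"z":0,"hand":1},{"ax":0,"ay":0,"az":0,"x":10,"y":0,"z":0,"hand":1},{"ax":0,"ay":0,"az":0,"x":10,"y":0,"z":0,"hand":1},{"ax":0,"ay":0,"az":0,"x":10,"y":0,"z":0,"hand":1}]';python3 -m inch '[{"ax":0,"ay":0,"az":0,"x":12,"y":0,"z":0,"hand":1},{"ax":0,"ay":0,"az":0,"x":12,"y":0,"z":0,"hand":1},{"ax":0,"ay":0,"az":0,"x":10,"y":0,"z":0,"hand":1},{"ax":0,"ay":0,"az":0,"x":5,"y":0,"z":0,"hand":1},{"ax":0,"ay":0,"az":0,"x":0,"y":0,"z":0,"hand":1}]'
python3 -c "
from plant import *
from h import *
for n in ('scene','top'):
  print(n)
  for w in yel(read_camera(n),.02):print(*w)
s=get_state();R=Ro.from_quat(s['tcp_rot']).as_matrix();c=read_camera('wrist');T=np.eye(4);T[:3,:3]=R;T[:3,3]=s['eef_pos'];cv2.imwrite('pics/w6.png',c['img'][:,:,::-1])
c['T']=T@c['T_tool_cam'];print(proj(c,(.536,.067,.058)),proj(c,(.544,-.123,.058)))"
```

```text
time: 11.88
eef_pos: [0.4572, -0.0465, 0.0413]
tcp_rot: [0.5, -0.5, 0.5, -0.5]
contact_force: [-0.5, -0.1, 0.8]
opening: -0.001
time: 12.3
eef_pos: [0.4571, -0.0965, 0.0413]
tcp_rot: [-0.5, 0.5, -0.5, 0.5]
contact_force: [0.8, 1.0, 2.8]
opening: 0.004
[289.5 210.9] 369 [0.602 0.033 0.074] [212 203 179]
[156.7 255.8] 363 [ 0.459 -0.13   0.074] [108 104  92]
[125.7 322.1] 513 [ 0.483 -0.238  0.074] [210 202 177]
time: 12.77
eef_pos: [0.457, -0.1466, 0.0412]
tcp_rot: [-0.5, 0.5, -0.5, 0.5]
contact_force: [0.5, 0.9, 1.9]
opening: -0.002
time: 13.18
eef_pos: [0.457, -0.1859, 0.0411]
tcp_rot: [0.5, -0.5, 0.5, -0.499]
contact_force: [1.0, 0.6, 0.4]
opening: 0.003
scene
[289.6 210.8] 357 [0.584 0.076 0.02 ] [202 194 170]
[125.2 321. ] 498 [ 0.452 -0.219  0.02 ] [201 194 169]
[ 55.9 369.7] 52 [ 0.41  -0.319  0.02 ] [226 213 192]
[108.2 405.3] 55 [ 0.505 -0.328  0.02 ] [227 214 193]
[241.7 416.7] 44 [ 0.67  -0.267  0.02 ] [229 216 194]
top
[276.3 193.5] 375 [0.612 0.039 0.02 ] [187 182 157]
[-256.31075852  116.9610774 ] [145.6715206   98.31629477]
```

View pics/w6.png

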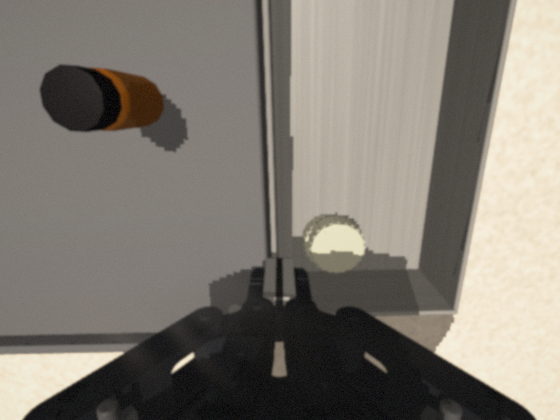

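Only one cap is visible in the tub, at (335,242), with the second stacked under it or hidden. vial_2 stands at (80,98), where expected. Lifting clear to look.

```bash
python3 -m inch '[{"ax":0,"ay":0,"az":0,"x":0,"y":-20,"z":0,"hand":1},{"ax":0,"ay":0,"az":0,"x":0,"y":-25,"z":0,"hand":1},{"ax":0,"ay":0,"az":0,"x":0,"y":-25,"z":0,"hand":1},{"ax":0,"ay":0,"az":0,"x":0,"y":-30,"z":10,"hand":1},{"ax":0,"ay":0,"az":0,"x":0,"y":-10,"z":30,"hand":1}]';python3 -m inch '[{"ax":0,"ay":0,"az":0,"x":-10,"y":0,"z":30,"hand":1},{"ax":0,"ay":0,"az":0,"x":-30,"y":0,"z":30,"hand":1},{"ax":0,"ay":0,"az":0,"x":-30,"y":0,"z":30,"hand":1},{"ax":0,"ay":0,"az":0,"x":-30,"y":0,"z":15,"hand":1},{"ax":0,"ay":0,"az":0,"x":-30,"y":0,"z":0,"hand":1}]'
python3 -c "
from plant import *
from h import *
a=read_camera('scene');b=read_camera('top')
for n,c in (('scene',a),('top',b)):
  print(n)
  for w in yel(c,.02):print(*w)
cv2.imwrite('pics/s7.png',np.hstack([cv2.resize(a['img'][120:420,60:360],(400,400)),cv2.resize(b['img'][140:320,210:500],(400,248))[:,:] if 0 else cv2.resize(b['img'][130:330,300:500],(400,400))])[:,:,::-1])"
```

```text
time: 13.75
eef_pos: [0.4973, -0.1847, 0.1556]
tcp_rot: [0.5, -0.498, 0.502, -0.5]
contact_force: [0.8, -1.3, 0.8]
opening: 0.0
time: 14.17
eef_pos: [0.6034, -0.0536, 0.1512]
tcp_rot: [-0.5, 0.499, -0.5, 0.501]
contact_force: [0.7, -0.5, 0.7]
opening: -0.002
scene
[289.5 210.8] 363 [0.584 0.076 0.02 ] [209 200 176]
[124.5 320.7] 563 [ 0.451 -0.219  0.02 ] [207 199 174]
top
[272.6 193.1] 251 [0.612 0.045 0.02 ] [240 237 216]
[444.6 207.3] 233 [ 0.585 -0.251  0.02 ] [71 59 47]
[276.7 224. ] 99 [0.559 0.038 0.02 ] [72 59 47]
[290.6 226.1] 73 [0.555 0.014 0.02 ] [73 59 48]
[464.5 270.2] 72 [ 0.478 -0.277  0.02 ] [69 56 44]
```

View pics/s7.png

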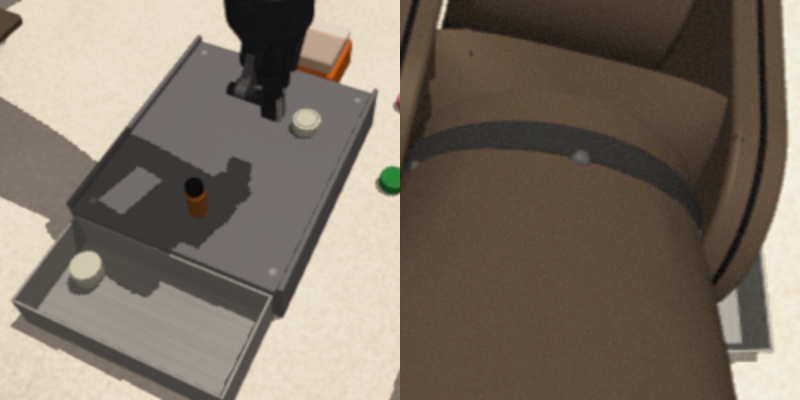

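The scene view shows the tub blob at crop (87,268), now taller than one cap: the two caps are stacked in the tub. vial_2 stands at (196,198) and cap_3 at (306,122). For cap_3 I'll run 6 mm further out, at x = 0.608, so the hand body stays clear of the vials.

```bash
python3 -m inch '[{"ax":0,"ay":0,"az":0,"x":-30,"y":0,"z":5,"hand":1},{"ax":0,"ay":0,"az":0,"x":-30,"y":0,"z":0,"hand":1},{"ax":0,"ay":0,"az":0,"x":-30,"y":0,"z":0,"hand":1},{"ax":0,"ay":0,"az":0,"x":-30,"y":0,"z":0,"hand":1},{"ax":0,"ay":0,"az":0,"x":-8,"y":0,"z":0,"hand":1}]';python3 -m inch '[{"ax":0,"ay":0,"az":0,"x":0,"y":20,"z":0,"hand":1},{"ax":0,"ay":0,"az":0,"x":0,"y":20,"z":0,"hand":1},{"ax":0,"ay":0,"az":0,"x":0,"y":0,"z":0,"hand":1},{"ax":0,"ay":0,"az":0,"x":0,"y":0,"z":0,"hand":1}]'
python3 -c "
from plant import *
from h import *
a=read_camera('scene');b=read_camera('wrist')
print(get_state()['eef_pos'])
for w in yel(a):print(*w)
cv2.imwrite('pics/s8.png',np.hstack([cv2.resize(a['img'][100:260,180:380],(400,320)),cv2.resize(b['img'],(400,320))])[:,:,::-1])"
```

```text
time: 14.68
eef_pos: [0.6051, 0.0758, 0.1509]
tcp_rot: [-0.501, 0.5, -0.499, 0.501]
contact_force: [0.3, -0.0, 0.4]
opening: -0.002
time: 15.02
eef_pos: [0.6047, 0.0719, 0.1098]
tcp_rot: [-0.501, 0.501, -0.499, 0.499]
contact_force: [-0.7, 0.2, 0.9]
opening: -0.001
[0.60664754 0.07175653 0.11227697]
[229.9 151.2] 61 [0.448 0.116 0.074] [227 214 193]
[290.6 211.6] 302 [0.604 0.032 0.074] [201 193 169]
[ 87.8 318.5] 57 [ 0.433 -0.255  0.074] [208 193 175]
[124.5 320.3] 548 [ 0.48  -0.236  0.074] [199 192 168]
[139.2 396.6] 764 [ 0.557 -0.312  0.074] [118 109  98]
[ 47.1 364.2] 49 [ 0.428 -0.327  0.074] [226 215 193]
[145.6 415.6] 112 [ 0.577 -0.327  0.074] [225 212 191]
```

View pics/s8.png

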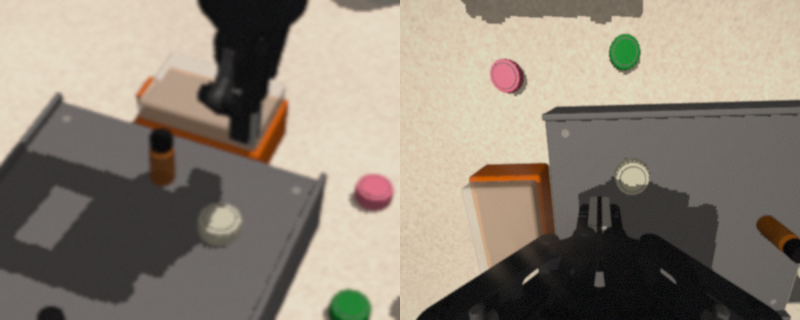

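cap_3 is ahead of the fingers at wrist crop (632,177), and vial_1 is untouched at scene crop (162,155). Backing off a little more before going down.

```bash
python3 -m inch '[{"ax":0,"ay":0,"az":0,"x":-8,"y":0,"z":2,"hand":1},{"ax":0,"ay":0,"az":0,"x":0,"y":20,"z":0,"hand":1},{"ax":0,"ay":0,"az":0,"x":0,"y":15,"z":0,"hand":1},{"ax":0,"ay":0,"az":0,"x":0,"y":0,"z":0,"hand":1},{"ax":0,"ay":0,"az":0,"x":0,"y":0,"z":0,"hand":1}]'; python3 -m inch '[{"ax":0,"ay":0,"az":0,"x":0,"y":12,"z":0,"hand":1},{"ax":0,"ay":0,"az":0,"x":0,"y":12,"z":0,"hand":1},{"ax":0,"ay":0,"az":0,"x":0,"y":10,"z":0,"hand":1},{"ax":0,"ay":0,"az":0,"x":0,"y":0,"z":0,"hand":1},{"ax":0,"ay":0,"az":0,"x":0,"y":0,"z":0,"hand":1}]'; python3 -c "
from plant import *
from h import *
for w in yel(read_camera('scene')):print(*w)"
```

```text
time: 15.53
eef_pos: [0.608, 0.0806, 0.0764]
tcp_rot: [-0.5, 0.5, -0.5, 0.5]
contact_force: [0.0, -0.4, 0.3]
opening: -0.002
time: 15.95
eef_pos: [0.6071, 0.0804, 0.0409]
tcp_rot: [-0.501, 0.501, -0.499, 0.499]
contact_force: [-0.2, 0.2, -0.1]
opening: -0.001
[290.4 212.3] 267 [0.604 0.031 0.074] [110 106  93]
[124.5 320.5] 564 [ 0.48  -0.237  0.074] [204 197 172]
[137.4 401. ] 1495 [ 0.558 -0.317  0.074] [223 207 187]
[106.6 390.4] 158 [ 0.517 -0.322  0.074] [225 211 191]
```

```bash
python3 -m inch '[{"ax":0,"ay":0,"az":0,"x":7,"y":0,"z":0,"hand":1},{"ax":0,"ay":0,"az":0,"x":7,"y":0,"z":0,"hand":1},{"ax":0,"ay":0,"az":0,"x":7,"y":0,"z":0,"hand":1},{"ax":0,"ay":0,"az":0,"x":9,"y":0,"z":0,"hand":1},{"ax":0,"ay":0,"az":0,"x":10,"y":0,"z":0,"hand":1}]';python3 -m inch '[{"ax":0,"ay":0,"az":0,"x":10,"y":0,"z":0,"hand":1},{"ax":0,"ay":0,"az":0,"x":10,"y":0,"z":0,"hand":1},{"ax":0,"ay":0,"az":0,"x":10,"y":0,"z":0,"hand":1},{"ax":0,"ay":0,"az":0,"x":10,"y":0,"z":0,"hand":1},{"ax":0,"ay":0,"az":0,"x":10,"y":0,"z":0,"hand":1}]'; python3 -c "
from plant import *
from h import *
a=read_camera('scene')
for w in yel(a):print(*w)
b=read_camera('wrist')
cv2.imwrite('pics/s9.png',np.hstack([cv2.resize(a['img'][140:340,120:370],(400,320)),cv2.resize(b['img'],(400,320))])[:,:,::-1])"
```

```text
time: 16.42
eef_pos: [0.6083, 0.0393, 0.0426]
tcp_rot: [0.5, -0.5, 0.5, -0.5]
contact_force: [-0.3, 0.1, -0.1]
opening: -0.002
time: 16.83
eef_pos: [0.6082, -0.0107, 0.0425]
tcp_rot: [0.5, -0.5, 0.5, -0.5]
contact_force: [-0.1, 1.0, 2.0]
opening: -0.003
[270.2 244.8] 341 [ 0.603 -0.041  0.074] [112 108  95]
[124.7 320.8] 587 [ 0.48  -0.237  0.074] [217 210 184]
```

View pics/s9.png

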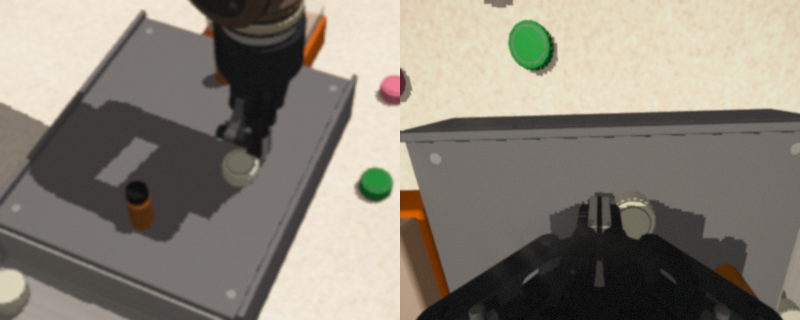

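cap_3 is moving in front of the fingers at crop (240,167), and vial_2 is upright at (140,203). Continuing.

```bash
python3 -m inch '[{"ax":0,"ay":0,"az":0,"x":10,"y":0,"z":0,"hand":1},{"ax":0,"ay":0,"az":0,"x":10,"y":0,"z":0,"hand":1},{"ax":0,"ay":0,"az":0,"x":10,"y":0,"z":0,"hand":1},{"ax":0,"ay":0,"az":0,"x":10,"y":0,"z":0,"hand":1},{"ax":0,"ay":0,"az":0,"x":10,"y":0,"z":0,"hand":1}]' | grep -E "eef|for";python3 -m inch '[{"ax":0,"ay":0,"az":0,"x":10,"y":0,"z":0,"hand":1},{"ax":0,"ay":0,"az":0,"x":10,"y":0,"z":0,"hand":1},{"ax":0,"ay":0,"az":0,"x":10,"y":0,"z":0,"hand":1},{"ax":0,"ay":0,"az":0,"x":10,"y":0,"z":0,"hand":1},{"ax":0,"ay":0,"az":0,"x":10,"y":0,"z":0,"hand":1}]'| grep -E "eef|for"; python3 -c "
from plant import *
from h import *
for w in yel(read_camera('scene')):print(*w)";python3 -m inch '[{"ax":0,"ay":0,"az":0,"x":10,"y":0,"z":0,"hand":1},{"ax":0,"ay":0,"az":0,"x":10,"y":0,"z":0,"hand":1},{"ax":0,"ay":0,"az":0,"x":10,"y":0,"z":0,"hand":1},{"ax":0,"ay":0,"az":0,"x":10,"y":0,"z":0,"hand":1},{"ax":0,"ay":0,"az":0,"x":10,"y":0,"z":0,"hand":1}]' | grep -E "eef|for";python3 -m inch '[{"ax":0,"ay":0,"az":0,"x":12,"y":0,"z":0,"hand":1},{"ax":0,"ay":0,"az":0,"x":12,"y":0,"z":0,"hand":1},{"ax":0,"ay":0,"az":0,"x":8,"y":0,"z":0,"hand":1},{"ax":0,"ay":0,"az":0,"x":0,"y":0,"z":0,"hand":1},{"ax":0,"ay":0,"az":0,"x":0,"y":0,"z":0,"hand":1}]'| grep -E "eef|for"; python3 -c "
from plant import *
from h import *
for w in yel(read_camera('scene'),.02):print(*w)"
```

```text
eef_pos: [0.6082, -0.0605, 0.0425]
contact_force: [-0.6, 2.4, 3.2]
eef_pos: [0.6081, -0.1106, 0.0424]
contact_force: [0.4, 2.5, 4.2]
[252.  212.4] 252 [0.549 0.005 0.074] [57 51 43]
[239.7 298.2] 375 [ 0.604 -0.141  0.074] [119 114 101]
[124.  321.6] 524 [ 0.48  -0.238  0.074] [118 114 100]
eef_pos: [0.6082, -0.1604, 0.0426]
contact_force: [0.8, 2.4, 4.8]
eef_pos: [0.6073, -0.1923, 0.0413]
contact_force: [0.6, 0.2, -0.2]
[214.  269.6] 324 [ 0.525 -0.087  0.02 ] [50 40 33]
[124.6 321.6] 515 [ 0.452 -0.221  0.02 ] [119 115 101]
[216.3 362.3] 544 [ 0.604 -0.218  0.02 ] [228 222 197]
```

```bash
python3 -m inch '[{"ax":0,"ay":0,"az":0,"x":0,"y":-20,"z":0,"hand":1},{"ax":0,"ay":0,"az":0,"x":0,"y":-30,"z":0,"hand":1},{"ax":0,"ay":0,"az":0,"x":0,"y":-30,"z":0,"hand":1},{"ax":0,"ay":0,"az":0,"x":0,"y":-30,"z":0,"hand":1},{"ax":0,"ay":0,"az":0,"x":20,"y":-30,"z":0,"hand":1}]';python3 -m inch '[{"ax":0,"ay":0,"az":0,"x":30,"y":-20,"z":0,"hand":1},{"ax":0,"ay":0,"az":0,"x":30,"y":0,"z":0,"hand":1},{"ax":0,"ay":0,"az":0,"x":30,"y":0,"z":0,"hand":1},{"ax":0,"ay":0,"az":0,"x":30,"y":0,"z":0,"hand":1},{"ax":0,"ay":0,"az":0,"x":30,"y":0,"z":0,"hand":1}]';python3 -m inch '[{"ax":0,"ay":0,"az":0,"x":35,"y":0,"z":0,"hand":1},{"ax":0,"ay":0,"az":0,"x":35,"y":0,"z":0,"hand":1},{"ax":0,"ay":0,"az":0,"x":35,"y":0,"z":0,"hand":1},{"ax":0,"ay":0,"az":0,"x":0,"y":0,"z":0,"hand":1},{"ax":0,"ay":0,"az":0,"x":0,"y":0,"z":0,"hand":1}]'
python3 -c "
from plant import *
from h import *
a=read_camera('top');b=read_camera('scene')
for w in yel(a,.02):print(*w)
cv2.imwrite('pics/f.png',np.hstack([cv2.resize(a['img'],(400,300)),cv2.resize(b['img'],(400,300))])[:,:,::-1])"
```

```text
time: 19.12
eef_pos: [0.6077, -0.2081, 0.183]
tcp_rot: [-0.501, 0.5, -0.498, 0.501]
contact_force: [0.7, -1.6, -0.3]
opening: 0.003
time: 19.53
eef_pos: [0.6079, -0.3621, 0.202]
tcp_rot: [0.5, -0.5, 0.5, -0.5]
contact_force: [-0.0, -0.2, 0.6]
opening: 0.001
time: 19.95
eef_pos: [0.6072, -0.4678, 0.2007]
tcp_rot: [-0.499, 0.501, -0.5, 0.499]
contact_force: [-0.4, 0.6, 0.3]
opening: -0.005
[423.6 197. ] 336 [ 0.603 -0.216  0.02 ] [163 159 135]
[434.2 284.4] 463 [ 0.455 -0.224  0.02 ] [163 159 136]
```

View pics/f.png

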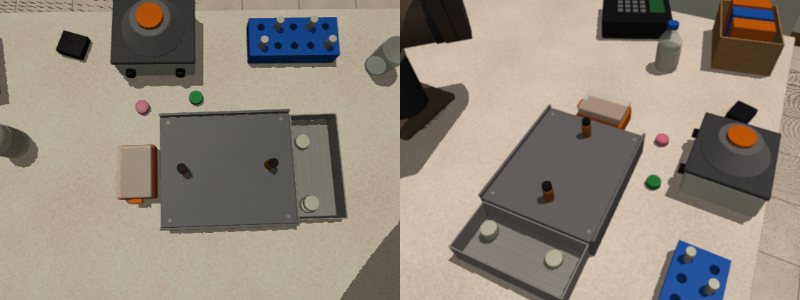

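The board is clear. cap_3 is in the tub at top pixel (302,142), and the offset double outline at (310,203) is the two stacked caps. Both vials are standing. I'll check the vials against the first pictures, then hand in.

Run:
```python
from plant import *
from h import *
import pickle
d=pickle.load(open("c0.pkl","rb"))
for n,ps in(("top",((255,237),(381,229))),("scene",((261,179),(207,269)))):
    c=read_camera(n)
    for u,v in ps:
        t=d[n]["img"][v-18:v+18,u-18:u+18];r=cv2.matchTemplate(c["img"][v-34:v+34,u-34:u+34].copy(),t.copy(),cv2.TM_CCOEFF_NORMED);_,m,_,l=cv2.minMaxLoc(r);print(n,"vial shift px",l[0]-16,l[1]-16,round(m,2))
sign_off()
```

```text
top vial shift px 0 0 0.99
top vial shift px 0 0 0.99
scene vial shift px 0 0 1.0
scene vial shift px 0 0 1.0
the job is handed in; nothing more can be done
```

All three caps were swept into the tub with the shut fingers, and the job was handed in at about 20 s of the 53 s allowed.

- **Caps:** the last pictures show the board empty. cap_3 lies in the tub at about (0.603, -0.216). cap_1 and cap_2 lie at about (0.455, -0.224), apparently one on top of the other. I judged the stack from the double outline and the larger blob, and did not measure its height. Two flat caps would put the upper one's centre about 27 mm above the bench, under the 52 mm limit.
- **Vials:** matching against the first pictures showed a shift of 0 pixels in both cameras.
- **Forces:** the forces printed during the strokes stayed under about 6 N, and the hand finished clear, about 0.2 m up and beyond the tub.
- **What disagreed:** the real fingertips end about 35 mm further back than the description says, near tool y = -25 mm instead of +11 mm. My first stroke therefore passed over cap_2 without touching it. I measured the offset in the scene and wrist cameras, and every stroke after that ran with the tool about 34 mm lower.

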